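# Hang up the marking template and hold the coating probe on the marked spot

### The job

Lift the bent aluminium marking template off the grey painted tube in the tilted vice and hang it astride the bar of the aluminium rail, on the free length, setting it down rather than dropping it. Then take the coating-thickness probe out of its stand and hold its brass spring foot on the marked spot of the tube, square to the tube's sloping top face and pressed lightly, so that the spring sleeve is about half-way in. Finish while still holding the probe on the spot like that, and leave the other things on the bench where they are.

Things in the scene. Friction and masses are not known exactly. Their poses are not given: they have to be found in the camera images.
- template: Marking template: inverted U-channel of 2.5 mm aluminium, about 90 g. Web 80 mm long (y), 48.5 mm wide outside (x); flanges along the long edges hang down, 24 mm deep over all, 43.5 mm apart inside. An 11 mm hole amid the web, too small for the probe, shows the spot. Origin: middle of the web's underside; z up through the web. At the start it sits over the tube, square to the sloping face.
- tube: Grey painted steel tube 40 mm wide (x), 60 mm deep (z), 200 mm long (y, level), clamped in the vice, fixed. Origin: middle of its top face. z: outward normal of that flat face, which slopes 20 degrees, lower edge (-x) towards the robot. It stands 32 mm proud of the jaws, measured square to the face; the jaws span 52 mm either side of the vice's middle.
- spot (a point): The marked spot: a pen dot in a pen ring of 16 mm diameter on the top face of the tube, hidden under the template except through its hole. The point is the dot; its axes are the tube's (z out of the face). About 147 mm above the bench.
- vice: Dark cast-iron tilting drill-press vice, fixed. Base 240 mm (x) by 120 mm (y, 150 mm over the lugs), origin under its middle; the tilted body rises away from the robot to about 140 mm. Screw and tommy bar at the robot's end.
- rail: Template rail, fixed: a level 30 x 30 mm slotted aluminium bar, 300 mm long along x, on two posts (at x = -135 and +135 mm) with foot plates 50 x 90 mm. Origin on the bench under the bar's middle; the bar's flat top is 170 mm above it. A short old steel template is fixed on it from x = -121 to -75 mm.
- rail_free (a point): Middle of the free length of the rail's bar, on its top face, 30 mm towards +x from the bar's middle; axes are the rail's (x along the bar, z up).
- stand: Probe stand, fixed: a black block 80 x 80 x 65 mm, origin under its middle, with an upright hole of 26 mm in the middle of its top.
- probe: Wireless coating probe, about 130 g, loose in the stand. z: its axis, foot to handle. Origin: centre of the underside of its steel collar (35 mm wide, 6 mm thick), which rests on the stand. Grey handle of section 26 mm (x) by 32 mm (y) from z = 6 to 76 mm, black cap to 78 mm. Steel nose, 20 mm diameter, down to z = -40 mm; the brass spring sleeve sticks out of it.
- foot (a point): Centre of the flat end face of the brass spring sleeve (13 mm diameter); 54 mm below the probe's origin while the sleeve is out.
- sleeve (a joint): How far the spring sleeve is pushed into the nose: 0 fully out, 0.008 m at its stop. The spring pushes back with 0.75 N at the start and 0.5 N more for each mm (2.75 N half-way, 4.75 N just before the stop).
- handset: Bystander: grey display handset of the gauge, 110 x 66 x 26 mm, lying on the bench. Origin under its middle.
- block_a: Bystander: flat brass block 80 x 40 x 16 mm.
- block_b: Bystander: brass block 30 x 60 x 30 mm.
- spray: Bystander: spray can, 52 mm diameter, 190 mm tall.
- jar: Bystander: glass jar with steel lid, 68 mm diameter, 85 mm tall.
- square: Bystander: steel try square lying flat, stock 75 mm long and 18 mm high, blade 110 mm; origin under the middle of the stock.
- driver: Bystander: screwdriver lying at the far side of the bench.
There are look-alikes about, which are no part of the job. Leave any pink look-alike of the probe alone.

How it is judged (in metres and radians):
On the way:
1. the template hangs astride the free length of the rail's bar, let go and at rest (z of template in the frame of rail between 0.166 and 0.176 m and y of template in the frame of rail between -0.01 and 0.01 m and x of template in the frame of rail between -0.05 and 0.125 m and angle between template's own z axis and vertical below 0.2 rad and contact force between template and rail above 0.2 N and contact force between the fingers and template below 0.05 N and linear speed of template below 0.02 m/s), for 0.3 s.
At the end, for the whole second after the job is handed in: Template hung on the free bar (5 mm in height, 10 mm sideways), level within 0.2 rad, let go, still. Probe gripped and still, foot within 5 mm of the dot, axis within 0.10 rad of the face normal, sleeve in 2 to 6.5 mm, push on the tube 1 to 7 N, not touching the vice (all of step 1 and distance between foot and spot below 0.005 m and angle between the z axis of probe and the z axis of spot, either way round below 0.1 rad and value of joint sleeve between 0.002 and 0.0065 m and contact force between probe and tube between 1 and 7 N and contact force between the fingers and probe above 1 N and height (world z) of probe above 0.17 m and contact force between probe and vice below 0.05 N and linear speed of probe below 0.02 m/s); the arm keeps its last pose, push and grip.
It fails at once if the template is dropped or thrown (contact force between the fingers and template below 0.01 N and linear speed of template above 0.5 m/s).
It fails at once if the probe is pressed hard on the tube (contact force between probe and tube above 15 N).
It fails at once if a bystander is disturbed (distance of any of handset, block_a, block_b, spray, jar, square, driver from where it was at the start of the episode above 0.02 m).
It also fails if it takes over 54 s, if anything falls off the work surface, if the arm or the gripper's body presses on something with over 40 N, if the wrist force passes 120 N, or if a joint passes its speed limit or range.

### The arm

A 6-joint arm with a two-finger parallel gripper is mounted at the origin on the work surface. World frame = base frame: x ahead of the robot, y to its left, z up, the work surface at z = 0. Lengths are in mm, angles in degrees, forces in N, time in s.
With the tool pointing down it reaches from about 350 to 850 mm from the base axis. Payload 8.1 kg.
Tool frame: the origin (TCP) lies midway between the tips of the shut fingers; the grasp point (between the pads) lies 19 mm behind it; z points along the fingers, y is the line along which they close (so a half turn about z gives the same grasp; the last joint's range is limited). The gripper opens to 85 mm and grips with 20 to 120 N. Pads are 22 mm wide; open, the fingers measure 114 mm over their backs; the gripper's body (76 mm by 85 mm) begins 54 mm behind the grasp point. The pads swing forward as they close: fully open they stand 13 mm farther back than shut.
Start: joints at [71.425, 7.471, 85.268, -0, 87.261, -4.893], TCP at [141.9, 582.984, 231.292] pointing down, gripper open.
Joint ranges: [-169.43, 169.43], [-51.17, 129.36], [1.28, 143.12], [-76.62, 256.62], [0, 156.53], [-152.29, 152.29]. Speed limits (degrees/s): [136.94, 136.94, 159.86, 180, 180, 180].

### API

Orientations are given as [roll, pitch, yaw] about the fixed x, y, z axes, in that order (R = Rz(yaw) Ry(pitch) Rx(roll)).
In Python, from bench import r, optics, workorder gives the robot as it stands.
- The arm moves only by the tool handwheel, called after ">>>" as name(argument=value, ...) on one line, values as JSON. Schema: {"type":"object","properties":{"motion":{"type":"array","items":{"type":"array","items":{"type":"number"},"minItems":7,"maxItems":7},"minItems":1,"maxItems":8},"grip_n":{"type":"number"},"only":{"type":"string"},"quiet":{"type":"boolean"},"lines":{"type":"string"}},"required":["motion"],"additionalProperties":false}. motion is a list of rows, 1 to 8 of them, each of 7 numbers: a rotation vector rx, ry, rz in a scale on which 1.0 is 120 degrees, then dx, dy, dz in a scale on which 1.0 is 1 m, then the finger opening in mm; each row is the pose to reach, as a shift and turn from the pose commanded when the call began, along the tool's axes at that moment; what a row does not reach only later rows make up. A row lasts 1/8 s, in which the tool goes at most 62.5 mm and 10.7 degrees, less where a joint would pass 70% of its speed; a pose out of reach is approached as far as the arm can. The fingers move at their own pace and stop on an object; grip_n is the grip in N (left out, the last holds). Time passes only in rows, so rows that do not move let the fingers close. The tool returns the time, the measured TCP pose, the force, the opening and the grip force at its end. only (a regular expression) keeps the lines of the reply that match it, lines (a string "A,B") keeps lines A to B, and quiet returns only ok. Input that does not fit is refused with a message, and nothing moves.
- r.sense(): the state, without advancing time (a new reading comes with each control period).
- optics.snapshot(name): name is "side" or "top" or "wrist"; returns a dict with "pixels" (480x640x3 uint8, blue, green, red), "fx", "fy", "cx", "cy" (pixels), "pose" (4x4, takes a point from camera to world coordinates). Camera axes: x right, y up, looking along -z (the intrinsics and any distortion apply to the point x, -y, -z); pixel columns grow to the right and rows downward; lengths in mm; the calibration is good to about 2 mm. A picture is of the moment at which its call begins. There is no depth.
- workorder.hand_in(): hands the job in; it is judged then, once.
The state is a dict: "time": time; "joint_pos": joint angles; "qd": joint speeds; "joint_efforts": joint torques, N m; "tool_pos": TCP position; "tcp_rot": TCP orientation; "ft_force": force on the tool from outside, world axes, zero at the start; "wrist_torque": the same for the moment, N m; "finger_gap": finger opening in mm; "grip_force": force on a finger pad.
Only numpy, scipy, OpenCV 4.12 (cv2) and the standard library are available. Lean on these libraries where they do the work, as an engineer would, in place of code of your own. Each camera call takes 0.05 s, during which the arm holds its last target. There are 200 camera calls.

## Working session

There is one attempt and no reset: what is moved stays moved. The work goes in short steps, Python scripts to look and compute and a tool call to move; the robot and the scene stay as the last step left them, time stands still between calls to the robot, and variables do not carry over. Pictures are saved under pics/ and viewed, at most 10 in all, crops included, and the job is handed in when it is done.

```bash
mkdir -p pics; ls
```

Run:
```python
from bench import r, optics, workorder
import cv2, json, numpy as np
for n in ("side","top","wrist"):
    s=optics.snapshot(n); cv2.imwrite(f"pics/{n}0.png",s["pixels"])
    print(n,{k:(np.round(v,4).tolist() if hasattr(v,'tolist') else v) for k,v in s.items() if k!="pixels"})
print(r.sense())
```

```text
pics
side {'fx': 565.8174299391848, 'fy': 565.8174299391848, 'cx': 310.9532401994063, 'cy': 243.0929040653876, 'pose': [[0.9931, 0.0915, -0.0736, 496.2168], [-0.1165, 0.6888, -0.7155, -714.6993], [-0.0147, 0.7191, 0.6947, 817.6047], [0.0, 0.0, 0.0, 1.0]]}
top {'fx': 570.8011954552555, 'fy': 570.8011954552555, 'cx': 324.51042526911715, 'cy': 249.64702259345654, 'pose': [[0.0135, 0.9816, -0.1905, 380.2127], [-0.9998, 0.0105, -0.0164, -11.4867], [-0.0141, 0.1907, 0.9816, 1093.7706], [0.0, 0.0, 0.0, 1.0]]}
wrist {'fx': 420.96407922964266, 'fy': 420.96407922964266, 'cx': 319.88608948029946, 'cy': 242.31544129873592, 'pose': [[0.2367, -0.9215, -0.3079, 62.9856], [0.9716, 0.224, 0.0764, 601.9212], [-0.0015, -0.3173, 0.9483, 373.1182], [0.0, 0.0, 0.0, 1.0]]}
{'time': 0.15, 'joint_pos': array([ 7.14246541e+01,  7.50763711e+00,  8.53142661e+01, -1.22452297e-03,
        8.72616554e+01, -4.89366613e+00]), 'qd': array([-0.0149706 , -0.1200547 , -0.18583579,  0.00814438, -0.05694846,
        0.00119064]), 'joint_efforts': array([ 7.88573325e-04, -5.70057321e+01, -5.01160920e+01, -2.57455176e-04,
        9.55458119e-03, -1.74879750e-05]), 'tool_pos': array([141.77415463, 582.57690455, 230.46619479]), 'tcp_rot': array([-1.79916642e+02, -5.90953014e-03,  1.66318375e+02]), 'ft_force': array([ 0.05485246, -0.1123502 ,  0.0049693 ]), 'wrist_torque': array([-0.0394829 ,  0.00451016, -0.02854908]), 'grip_force': 0.0, 'finger_gap': 85.48617578922044}
```

View pics/side0.png

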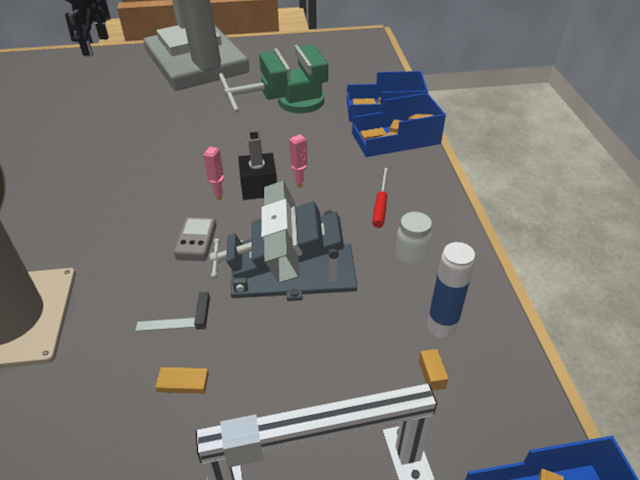

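View pics/top0.png

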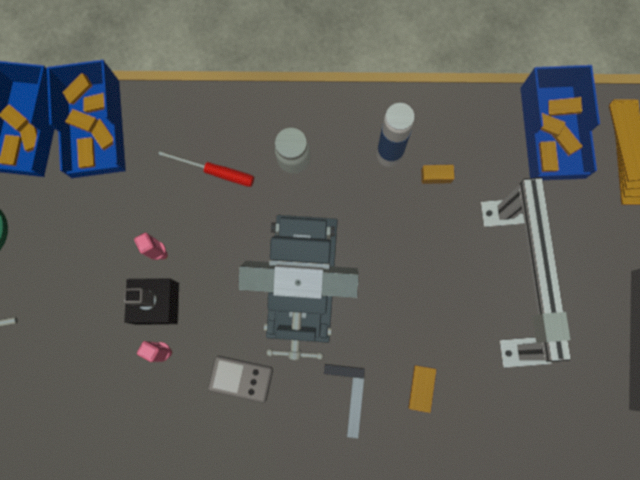

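In the pictures: the grey probe in the black stand is at top (145,300) / side (255,150). Two pink look-alikes stand beside it, at top (152,245) and (155,351). The template is on the tube at top (298,282) / side (275,215). The rail is at the right, with the old template at top (553,327). Next I take enlarged crops for measuring and to confirm the probe.

Run:
```python
import cv2
t=cv2.imread("pics/top0.png");s=cv2.imread("pics/side0.png")
R=lambda i,x,y,w,h,k:cv2.resize(i[y:y+h,x:x+w],None,fx=k,fy=k,interpolation=cv2.INTER_CUBIC)
cv2.imwrite("pics/c1.png",R(t,110,205,260,160,3))
cv2.imwrite("pics/c2.png",R(s,190,120,180,140,4))
cv2.imwrite("pics/c3.png",R(s,185,370,260,110,3))
```

```text
(no output)
```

View pics/c1.png

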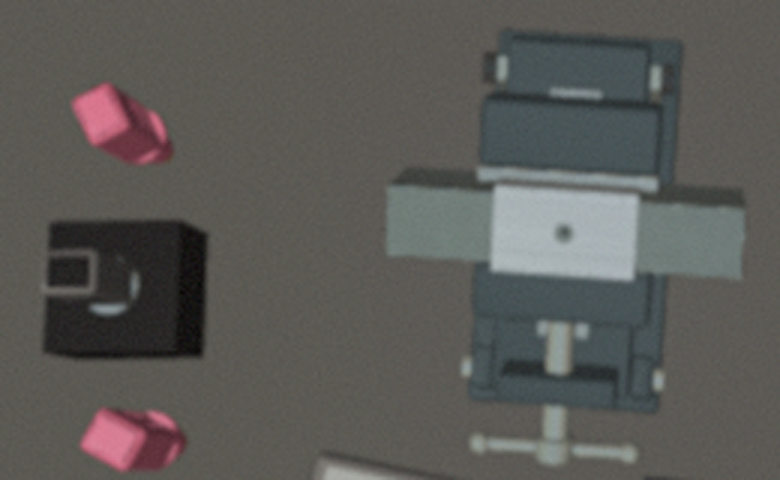

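View pics/c2.png

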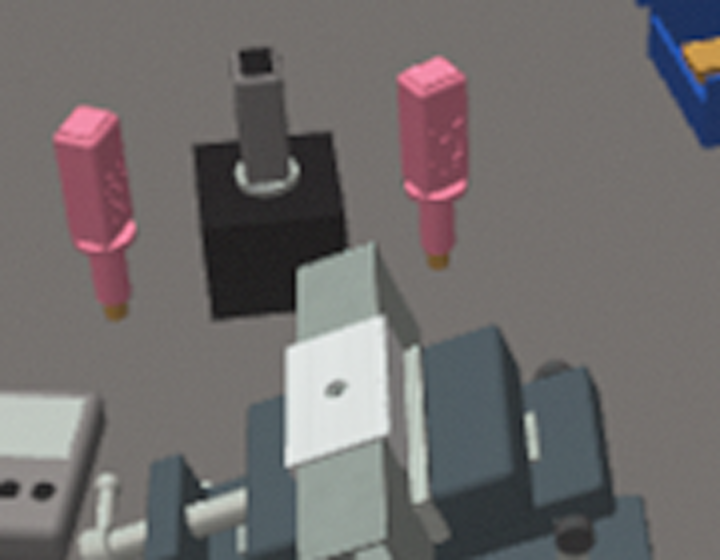

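View pics/c3.png

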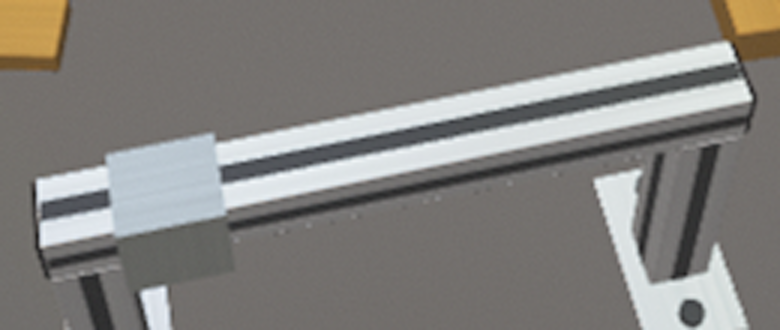

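c2 confirms the target: the upright grey handle with a black cap in the black stand (260,120) is the probe. The pink ones at (92,200) and (432,160) are look-alikes. In c1 the template's web corners are (494,184), (639,192), (634,279) and (491,270). c3 shows the bar, with the old template at its left end (170,210), so rail +x runs to the right. Next I fit the poses.

Create h.py:
```python
import numpy as np, json
from scipy.optimize import least_squares
from scipy.spatial.transform import Rotation as Ro
CAM={}
def cams():
    import os,pickle
    if not os.path.exists("cam.pkl"):
        from bench import optics
        pickle.dump({n:{k:v for k,v in optics.snapshot(n).items() if k!="pixels"} for n in("top","side")},open("cam.pkl","wb"))
    return pickle.load(open("cam.pkl","rb"))
def proj(c,P):
    T=np.array(c["pose"]); q=(np.asarray(P,float)-T[:3,3])@T[:3,:3]
    return np.stack([c["cx"]+c["fx"]*q[:,0]/-q[:,2], c["cy"]-c["fy"]*q[:,1]/-q[:,2]],1)
def uncrop(pts,ox,oy,k): return (np.asarray(pts,float)+.5)/k-.5+[ox,oy]
def fit(R,x0,obs):
    # R(p)->(Rot,t); obs: list of (cam, local pts, pixels)
    C=cams()
    f=lambda p:np.concatenate([(proj(C[n],R(p)[0].apply(L)+R(p)[1])-px).ravel() for n,L,px in obs])
    s=least_squares(f,x0,loss="soft_l1"); return s.x,f(s.x)
def to(pos,Rgoal):
    """shift/turn in tool axes from the present pose to TCP pos, rotation Rgoal"""
    from bench import r
    s=r.sense(); R0=Ro.from_euler("xyz",s["tcp_rot"],degrees=True)
    d=R0.inv()*Rgoal
    return np.round(np.r_[d.as_rotvec(degrees=True),R0.inv().apply(np.asarray(pos)-s["tool_pos"])],2)
def frame(z,y):
    z=np.array(z)/np.linalg.norm(z); y=np.array(y)-np.dot(y,z)*z; y/=np.linalg.norm(y)
    return Ro.from_matrix(np.stack([np.cross(y,z),y,z],1))
```

Run:
```python
from h import *
T=lambda p:uncrop(p,110,205,3); S=lambda p:uncrop(p,190,120,4); S3=lambda p:uncrop(p,185,370,3)
tilt=lambda y:Ro.from_euler("z",y,degrees=True)*Ro.from_euler("y",-20,degrees=True)
web=[[24.25,40,2.5],[24.25,-40,2.5],[-24.25,-40,2.5],[-24.25,40,2.5],[0,0,2.5]]
wt=T([(494,184),(639,192),(634,279),(491,270),(563,233)])
# side: -x left, +y up
wsd=S([(385,317),(389,434),(287,466),(287,347),(336,388)])
np.set_printoptions(precision=1,suppress=True)
print("template",*fit(lambda p:(tilt(p[3]),p[:3]),[560,0,147,0],[("top",web,wt),("side",web,wsd)]))
tub=[[20,100,0],[-20,100,0],[20,-100,0],[-20,-100,0]]
print("tube",*fit(lambda p:(tilt(p[3]),p[:3]),[560,0,147,0],[("top",tub,T([(388,186),(386,254),(743,207),(742,278)])),("side",tub[:2],S([(374,242),(298,267)]))]))
cap=[[13,16,143],[13,-16,143],[-13,-16,143],[-13,16,143]]
Rz=lambda p:(Ro.from_euler("z",p[2],degrees=True),np.r_[p[:2],0])
blk=[[40,40,65],[-40,40,65],[-40,-40,65],[40,-40,65]]
print("probe",*fit(Rz,[560,250,0],[("top",cap,T([(46,253),(97,249),(97,292),(43,296)])),("side",cap,S([(277,45),(283,72),(236,77),(231,50)]))]))
print("stand",*fit(Rz,[560,250,0],[("top",blk,T([(50,221),(44,352),(176,356),(182,221)])),("side",[blk[0],blk[1],blk[2]],S([(331,133),(194,147),(209,230)]))]))
bar=[[150,15,170],[150,-15,170],[-150,-15,170],[-150,15,170]]
print("rail",*fit(Rz,[500,-400,10],[("top",bar,[(524,181),(541,180),(569,357),(552,359)]),("side",bar,S3([(730,42),(752,100),(40,248),(35,180)]))]))
```

```text
template [509.4  48.2 147.7  -3.1] [ 0.1 -0.1 -0.2  0.3 -0.2 -0.3 -0.2 -0.4  0.4 -0.7 -0.5 -0.4 -0.1 -0.2
 -0.3  0.2 -0.3  0.3 -0.1  0.3]
tube [509.   48.3 147.6  -3.2] [-0.2 -0.8 -0.4 -0.1  1.   0.1 -0.3 -0.2 -0.4  0.  -0.5  0.4]
probe [483.9 325.2   4. ] [-1.6 -1.2  0.4 -1.   0.3  0.1 -0.7 -0.2 -0.4  0.  -0.1  1.4 -0.6  1.6
 -0.9  0.2]
stand [483.6 325.9   1. ] [ 0.3 -0.2 -0.4  0.2 -0.2 -1.4 -0.1 -0.5  0.1  0.4 -0.6  0.1 -2.9  0.5]
rail [ 537.  -358.3    5.4] [-0.2 -2.5  0.5 -3.   1.5  1.1 -0.4  0.6 -0.7 -0.6  0.3  0.2 -0.  -0.1
 -0.  -0.3]
```

Create g.py:
```python
from h import *
np.set_printoptions(precision=1,suppress=True)
Rt=Ro.from_euler("z",-3.1,degrees=True)*Ro.from_euler("y",-20,degrees=True)
Ot=np.array([509.4,48.2,147.7])
Gt=frame(-Rt.as_matrix()[:,2],Rt.as_matrix()[:,0])
tp=lambda x,y,z:Ot+Rt.apply([x,y,z])
Rr=Ro.from_euler("z",5.4,degrees=True); Or=np.array([537,-358.3,0])
Gr=frame([0,0,-1],-Rr.as_matrix()[:,1])
rp=lambda x,y,z:Or+Rr.apply([x,y,z])
Gp=frame([0,0,-1],Ro.from_euler("z",3,degrees=True).as_matrix()[:,0])
```

```bash
python3 -c "
from g import *
print(to(tp(0,0,70),Gt), tp(0,0,70))"
```

```text
[ -16.7  -13.8   78.6 -460.1 -436.8   17.7] [485.5  49.5 213.5]
```

Units first: shifts go in shares of 1 m and turns go in shares of 120 degrees. So -460 mm / 1000 = -0.46, -437 mm / 1000 = -0.437, 78.6 degrees / 120 = 0.655.

>>> handwheel(motion=[[-0.1392, -0.115, 0.655, -0.46, -0.437, 0.018, 85], [-0.1392, -0.115, 0.655, -0.46, -0.437, 0.018, 85], [-0.1392, -0.115, 0.655, -0.46, -0.437, 0.018, 85], [-0.1392, -0.115, 0.655, -0.46, -0.437, 0.018, 85], [-0.1392, -0.115, 0.655, -0.46, -0.437, 0.018, 85], [-0.1392, -0.115, 0.655, -0.46, -0.437, 0.018, 85], [-0.1392, -0.115, 0.655, -0.46, -0.437, 0.018, 85], [-0.1392, -0.115, 0.655, -0.46, -0.437, 0.018, 85]], grip_n=20)

```text
time: 1.25
tool_pos: [413.1, 161.3, 217.3]
tcp_rot: [159.9, -0.1, 86.7]
ft_force: [0.2, 1.0, -0.1]
finger_gap: 85.2
grip_force: 0.0
```

```bash
python3 -c "
from g import *
print(to(tp(0,0,70),Gt), tp(0,0,70))"
```

```text
[   0.1   -0.    -0.3 -107.4   72.8   30.4] [485.5  49.5 213.5]
```

In the tool's units: -107 mm / 1000 = -0.107, 73 mm / 1000 = 0.073.

>>> handwheel(motion=[[0, 0, 0, -0.107, 0.073, 0.03, 85], [0, 0, 0, -0.107, 0.073, 0.03, 85], [0, 0, 0, -0.107, 0.073, 0.03, 85], [0, 0, 0, -0.107, 0.073, 0.03, 85], [0, 0, 0, -0.107, 0.073, 0.03, 85]])

```text
time: 1.88
tool_pos: [484.9, 53.1, 213.7]
tcp_rot: [160.0, -0.1, 87.0]
ft_force: [0.1, 0.2, 0.1]
finger_gap: 85.0
grip_force: 0.0
```

```bash
python3 -c "
from g import *
print(to(tp(0,0,70),Gt)); print(to(tp(0,0,-23),Gt))
from bench import optics;import cv2
s=optics.snapshot('wrist');cv2.imwrite('pics/w1.png',s['pixels'])
L=[[24.25,40,2.5],[24.25,-40,2.5],[-24.25,-40,2.5],[-24.25,40,2.5],[0,0,2.5]]
print(proj(s,[tp(*p) for p in L]))"
```

```text
[-0.  -0.1  0.  -3.5  0.7  0.4]
[-0.  -0.1  0.  -3.7  0.7 93.4]
[[368.  195.2]
 [362.8 333.7]
 [277.5 333.7]
 [272.6 195.2]
 [320.2 268.3]]
```

View pics/w1.png

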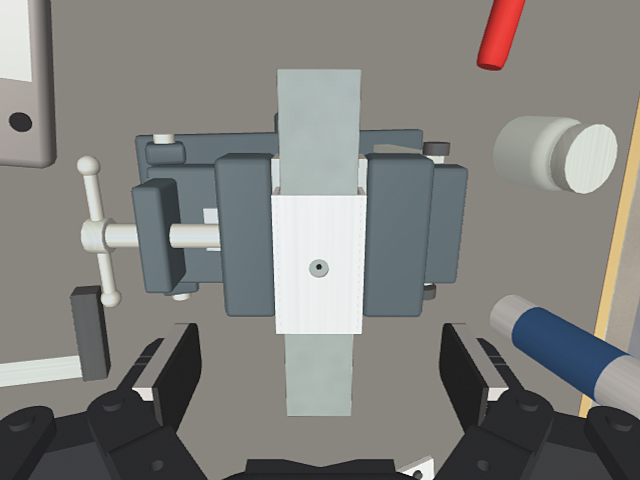

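The fit agrees with the wrist view to about 1 px: web corners (272,195) to (362,333), hole at (319,268), and the pen dot centred in it at (319,267). Now I descend.

In the tool's units: 93 mm / 1000 = 0.093, 75 mm / 1000 = 0.075.

>>> handwheel(motion=[[0, 0, 0, -0.001, 0.0005, 0.03, 85], [0, 0, 0, -0.001, 0.0005, 0.055, 85], [0, 0, 0, -0.001, 0.0005, 0.075, 85], [0, 0, 0, -0.001, 0.0005, 0.093, 85], [0, 0, 0, -0.001, 0.0005, 0.093, 85]])

```text
time: 2.55
tool_pos: [516.2, 50.6, 124.9]
tcp_rot: [160.2, -0.0, 87.0]
ft_force: [-0.7, -0.3, -0.1]
finger_gap: 85.0
grip_force: 0.0
```

```bash
python3 -c "
from g import *
print(to(tp(0,0,-23),Gt))"
```

```text
[-0.2 -0.1  0.1 -2.7  1.6 -0.7]
```

In the tool's units: -2.5 mm / 1000 = -0.0025, 1.5 mm / 1000 = 0.0015.

>>> handwheel(motion=[[0, 0, 0, -0.0025, 0.0015, 0, 60], [0, 0, 0, -0.0025, 0.0015, 0, 46], [0, 0, 0, -0.0025, 0.0015, 0, 44], [0, 0, 0, -0.0025, 0.0015, 0, 44], [0, 0, 0, -0.0025, 0.0015, 0, 44], [0, 0, 0, -0.0025, 0.0015, 0, 44]], grip_n=30)

```text
time: 3.3
tool_pos: [517.2, 46.8, 127.1]
tcp_rot: [160.2, -0.1, 86.9]
ft_force: [-16.8, 1.6, 9.7]
finger_gap: 48.1
grip_force: 33.8
```

```bash
python3 -c "
from g import *
print(to(tp(0,0,-23),Gt),to(tp(0,0,57),Gt))"
```

```text
[-0.2 -0.1 -0.   1.  -0.3  0.9] [ -0.2  -0.1  -0.    1.1  -0.6 -79. ]
```

In the tool's units: -130 mm / 1000 = -0.13, -80 mm / 1000 = -0.08.

>>> handwheel(motion=[[0, 0, 0, 0, -0.001, -0.003, 44], [0, 0, 0, 0, -0.001, -0.012, 44], [0, 0, 0, 0, -0.001, -0.035, 44], [0, 0, 0, 0, -0.001, -0.08, 44], [0, 0, 0, 0, -0.001, -0.13, 44], [0, 0, 0, 0, -0.001, -0.13, 44], [0, 0, 0, 0, -0.001, -0.13, 44]])

```text
time: 4.18
tool_pos: [473.8, 48.8, 249.7]
tcp_rot: [159.9, -0.1, 86.9]
ft_force: [-0.6, -0.5, -1.1]
finger_gap: 47.9
grip_force: 32.2
```

```bash
python3 -c "
from g import *
print(to(rp(35,0,250),Gr),rp(35,0,250))
from bench import optics;import cv2
s=optics.snapshot('wrist');cv2.imwrite('pics/w2.png',s['pixels'])
"
```

```text
[  16.5  -14.3   80.5 -397.8  113.    40.5] [ 571.8 -355.   250. ]
```

View pics/w2.png

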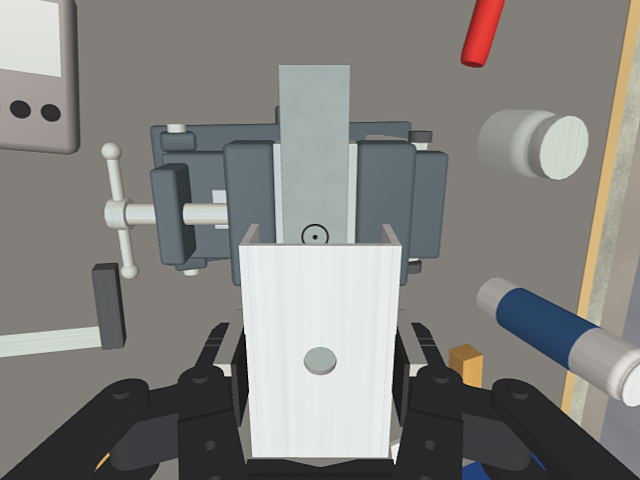

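The template is held straight; its front edge is at row 246 and its hole at (320,361). The spot's dot and ring are now visible at (315,236). I compute the spot and carry the template over.

In the tool's units: -397 mm / 1000 = -0.397, 113 mm / 1000 = 0.113, 80.5 degrees / 120 = 0.6708.

```bash
python3 -c "
from g import *
import cv2
from bench import r,optics
c=optics.snapshot('wrist'); 
s=r.sense(); Rc=Ro.from_euler('xyz',s['tcp_rot'],degrees=True); t0=s['tool_pos']
# template in tool: local x->tool y, y->?, z->-tool z
M=Gt.inv()*Rt
L=np.array([[24.25,40,2.5],[-24.25,40,2.5],[0,0,2.5]])
px=np.array([[400,246],[240,246],[320,361]])
f=lambda p:(proj(c,Rc.apply(M.apply(L)+p)+t0)-px).ravel()
q=least_squares(f,[0,0,-22]);print('tmpl in tool',q.x,f(q.x))
# spot: ray vs plane
T=np.array(c['pose']);d=T[:3,:3]@[(315-c['cx'])/c['fx'],-(236-c['cy'])/c['fy'],-1]
n=Rt.as_matrix()[:,2]; S=T[:3,3]+d*(n@(Ot-T[:3,3]))/(n@d)
print('spot',S,Rt.inv().apply(S-Ot)); print(proj(c,[Ot]))
"
```

```text
tmpl in tool [  0.2   1.1 -20.7] [ 0.4  0.3 -0.5  0.4  0.  -0.7]
spot [507.5  49.2 147. ] [-2.1  0.9 -0. ]
[[318.3 237.3]]
```

>>> handwheel(motion=[[0.1375, -0.1192, 0.6708, -0.397, 0.113, 0.04, 44], [0.1375, -0.1192, 0.6708, -0.397, 0.113, 0.04, 44], [0.1375, -0.1192, 0.6708, -0.397, 0.113, 0.04, 44], [0.1375, -0.1192, 0.6708, -0.397, 0.113, 0.04, 44], [0.1375, -0.1192, 0.6708, -0.397, 0.113, 0.04, 44], [0.1375, -0.1192, 0.6708, -0.397, 0.113, 0.04, 44], [0.1375, -0.1192, 0.6708, -0.397, 0.113, 0.04, 44], [0.1375, -0.1192, 0.6708, -0.397, 0.113, 0.04, 44]])

```text
time: 5.28
tool_pos: [570.5, -357.0, 245.4]
tcp_rot: [-179.8, 0.4, 5.0]
ft_force: [-0.4, 1.2, -0.8]
finger_gap: 48.0
grip_force: 32.2
```

```bash
python3 -c "
from g import *
print(to(rp(35,0,250),Gr))"
```

```text
[-0.2  0.4 -0.4  1.4 -1.9 -4.6]
```

```bash
python3 -c "
from g import *
import cv2
from bench import r,optics
c=optics.snapshot('wrist');im=c['pixels'].copy()
P=proj(c,[rp(x,y,170) for x,y in[(-75,15),(-75,-15),(150,-15),(150,15)]]);print(P)
for p in P: cv2.circle(im,tuple(int(v) for v in p),3,(0,0,255),1) if abs(p).max()<2000 else 0
cv2.imwrite('pics/w3.png',im)
"
```

```text
[[295.  416.4]
 [342.1 416.2]
 [346.6  21.9]
 [281.9  22.5]]
```

View pics/w3.png

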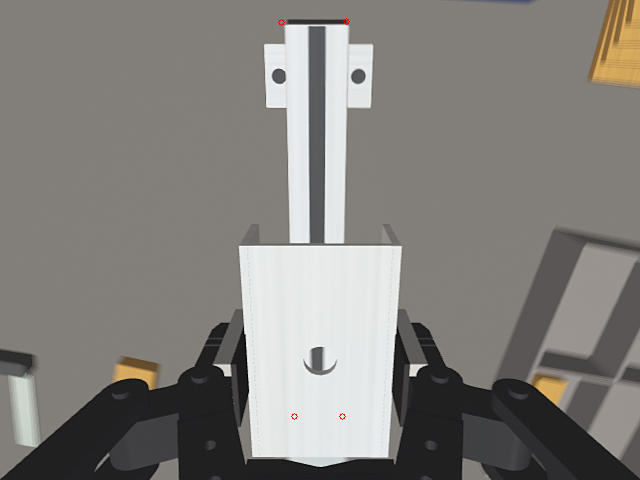

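The bar's centreline is at column 317 at both ends and the template's at 320, so they are aligned and about 2 mm to the left. The far bar end at (317,23) agrees with the fit. I lower with a small shift.

In the tool's units: 85 mm / 1000 = 0.085, 75 mm / 1000 = 0.075.

>>> handwheel(motion=[[0, 0, 0, 0, -0.0015, 0.02, 44], [0, 0, 0, 0, -0.0015, 0.05, 44], [0, 0, 0, 0, -0.0015, 0.075, 44], [0, 0, 0, 0, -0.0015, 0.085, 44], [0, 0, 0, 0, -0.0015, 0.085, 44]])

```text
time: 5.95
tool_pos: [570.6, -351.7, 163.2]
tcp_rot: [-179.9, 0.2, 5.6]
ft_force: [0.7, 0.0, -0.8]
finger_gap: 47.9
grip_force: 32.2
```

```bash
python3 -c "
from g import *
print(to(rp(35,0,149),Gr))"
```

```text
[-0.1  0.2  0.2  0.9  3.5 14.2]
```

In the tool's units: 12 mm / 1000 = 0.012, 9 mm / 1000 = 0.009.

>>> handwheel(motion=[[0, 0, 0, 0, 0.002, 0.005, 44], [0, 0, 0, 0, 0.002, 0.009, 44], [0, 0, 0, 0, 0.002, 0.012, 44], [0, 0, 0, 0, 0.002, 0.012, 44]])

```text
time: 6.45
tool_pos: [571.3, -354.7, 152.3]
tcp_rot: [-180.0, 0.1, 5.5]
ft_force: [-0.4, -0.4, -0.4]
finger_gap: 48.2
grip_force: 32.2
```

>>> handwheel(motion=[[0, 0, 0, 0, 0, 0.001, 44], [0, 0, 0, 0, 0, 0.002, 44], [0, 0, 0, 0, 0, 0.0025, 44]])

```text
time: 6.82
tool_pos: [571.4, -354.7, 150.0]
tcp_rot: [180.0, 0.1, 5.5]
ft_force: [0.2, 0.1, -1.1]
finger_gap: 47.8
grip_force: 32.2
```

In the tool's units: 1 mm / 1000 = 0.001, 0.5 mm / 1000 = 0.0005.

>>> handwheel(motion=[[0, 0, 0, 0, 0, 0.0005, 44], [0, 0, 0, 0, 0, 0.001, 44], [0, 0, 0, 0, 0, 0.001, 44]])

```text
time: 7.2
tool_pos: [571.4, -354.7, 149.0]
tcp_rot: [180.0, 0.1, 5.5]
ft_force: [-0.2, 0.6, -1.9]
finger_gap: 47.7
grip_force: 32.2
```

>>> handwheel(motion=[[0, 0, 0, 0, 0, 0.0005, 44], [0, 0, 0, 0, 0, 0.001, 44], [0, 0, 0, 0, 0, 0.001, 44]])

```text
time: 7.58
tool_pos: [571.6, -354.8, 148.6]
tcp_rot: [180.0, 0.1, 5.5]
ft_force: [-3.0, 1.3, 4.4]
finger_gap: 48.1
grip_force: 32.7
```

Contact made (+4 N up). Release, then retreat.

>>> handwheel(motion=[[0, 0, 0, 0, 0, 0, 52], [0, 0, 0, 0, 0, 0, 58], [0, 0, 0, 0, 0, 0, 64], [0, 0, 0, 0, 0, 0, 72], [0, 0, 0, 0, 0, 0, 72]])

```text
time: 8.2
tool_pos: [571.4, -354.7, 148.0]
tcp_rot: [180.0, 0.1, 5.5]
ft_force: [0.5, 0.4, -0.0]
finger_gap: 72.1
grip_force: 0.0
```

>>> handwheel(motion=[[0, 0, 0, 0, 0, -0.015, 72], [0, 0, 0, 0, 0, -0.045, 72], [0, 0, 0, 0, 0, -0.095, 72], [0, 0, 0, 0, 0, -0.095, 72]])

```text
time: 8.7
tool_pos: [574.0, -356.5, 251.1]
tcp_rot: [179.6, -0.4, 5.5]
ft_force: [0.2, -0.3, 0.5]
finger_gap: 71.9
grip_force: 0.0
```

```bash
python3 -c "
from g import *
import cv2
from bench import optics
L=[[24.25,40,2.5],[24.25,-40,2.5],[-24.25,-40,2.5],[-24.25,40,2.5]]
c=optics.snapshot('wrist');im=c['pixels'].copy()
Q=Ro.from_euler('z',-90,degrees=True)
for p in proj(c,[rp(35,0,170)+Rr.apply(Q.apply(l)) for l in L]): cv2.circle(im,tuple(int(v) for v in p),3,(0,0,255),1)
cv2.imwrite('pics/w4.png',im)
print(to([483.8,325.5,240],Gp))"
```

```text
[   0.4    0.   -87.5  -24.1 -686.7    4.4]
```

View pics/w4.png

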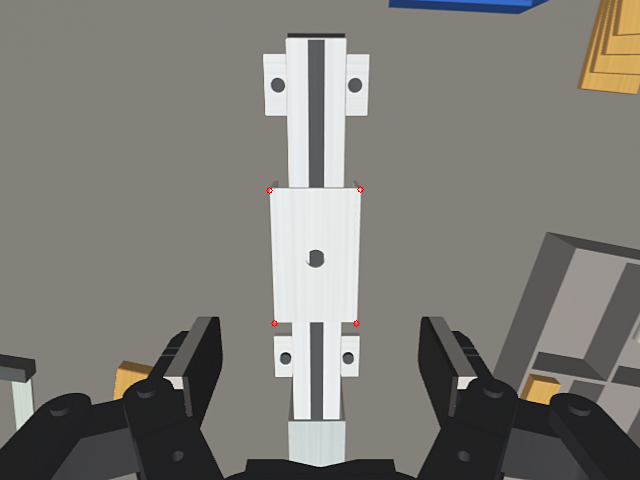

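The template is hung astride the free bar: corners (270,190) to (356,323) match the model, and its hole (315,259) is centred on the slot. Now to the probe.

In the tool's units: -686 mm / 1000 = -0.686, -24 mm / 1000 = -0.024, -87.5 degrees / 120 = -0.7292.

>>> handwheel(motion=[[0.0033, 0, -0.7292, -0.024, -0.686, 0.004, 70], [0.0033, 0, -0.7292, -0.024, -0.686, 0.004, 70], [0.0033, 0, -0.7292, -0.024, -0.686, 0.004, 70], [0.0033, 0, -0.7292, -0.024, -0.686, 0.004, 70], [0.0033, 0, -0.7292, -0.024, -0.686, 0.004, 70], [0.0033, 0, -0.7292, -0.024, -0.686, 0.004, 70], [0.0033, 0, -0.7292, -0.024, -0.686, 0.004, 70], [0.0033, 0, -0.7292, -0.024, -0.686, 0.004, 70]], grip_n=30)

```text
time: 9.75
tool_pos: [505.6, 142.9, 239.7]
tcp_rot: [-179.6, -0.2, 91.7]
ft_force: [1.0, 0.6, 0.5]
finger_gap: 70.1
grip_force: 0.0
```

```bash
python3 -c "
from g import *
print(to([483.8,325.5,240],Gp))"
```

```text
[ -0.4  -0.2  -1.2 183.2 -16.3   0.5]
```

In the tool's units: 183 mm / 1000 = 0.183, -16 mm / 1000 = -0.016, -1.2 degrees / 120 = -0.01.

>>> handwheel(motion=[[0, 0, -0.01, 0.183, -0.016, 0, 70], [0, 0, -0.01, 0.183, -0.016, 0, 70], [0, 0, -0.01, 0.183, -0.016, 0, 70], [0, 0, -0.01, 0.183, -0.016, 0, 70], [0, 0, -0.01, 0.183, -0.016, 0, 70]])

```text
time: 10.38
tool_pos: [485.7, 323.4, 240.2]
tcp_rot: [-179.6, -0.2, 92.7]
ft_force: [-0.1, -0.2, 0.5]
finger_gap: 70.2
grip_force: 0.0
```

```bash
python3 -c "
from g import *
import cv2
from bench import optics
print(to([483.8,325.5,88],Gp))
c=optics.snapshot('wrist');im=c['pixels'].copy()
P=proj(c,[Rz+[483.8,325.5,143] for Rz in Ro.from_euler('z',4,degrees=True).apply([[13,16,0],[13,-16,0],[-13,-16,0],[-13,16,0]])]);print(P)
g=im.max(2).astype(int); m=np.round(P.mean(0)).astype(int)
print(g[m[1]-48:m[1]+50:4, m[0]-60:m[0]+64:4])
" | sed 's/ \+/ /g'
```

```text
[ -0.4 -0.2 -0.3 1.7 -0.8 152.2]
[[338.6 215. ]
 [339.1 265.7]
 [296.6 266.5]
 [294.4 215.9]]
[[173 173 180 57 57 57 57 57 57 56 57 51 127 123 122 122 123 123
 123 124 55 58 57 57 57 57 58 56 53 175 173]
 [173 173 180 57 58 56 57 57 57 58 52 178 126 125 126 126 125 124
 124 120 119 56 57 58 57 57 57 57 51 174 173]
 [172 173 179 55 57 58 57 57 56 56 77 116 126 125 125 126 126 125
 126 121 251 48 57 57 57 57 58 57 48 173 173]
 [172 173 178 55 56 58 58 58 57 56 255 125 127 127 127 127 127 126
 126 121 232 41 57 57 56 56 56 56 43 173 173]
 [173 173 176 56 58 57 58 57 58 57 255 129 128 126 127 127 128 127
 127 124 139 165 55 55 56 56 55 56 40 173 173]
 [173 173 175 55 56 58 57 57 57 56 198 167 171 169 167 167 166 164
 163 156 82 111 56 57 56 56 56 57 60 173 173]
 [172 172 175 53 55 56 56 56 57 56 166 201 204 204 203 202 202 201
 200 195 139 43 55 55 56 56 55 55 82 173 173]
 [173 172 174 51 56 55 56 56 55 56 177 218 47 47 47 46 44 43
 44 182 147 55 55 55 56
[... 1317 characters left out ...]
3 173
 173 173 173 173 172 173 172 172 173 173 173 172 172]
 [173 173 173 172 173 173 173 172 173 173 173 173 173 173 174 173 173 173
 173 173 172 172 173 172 173 173 172 173 173 172 173]
 [173 172 173 173 173 172 173 173 172 173 173 173 173 172 173 172 173 172
 173 172 173 173 173 173 172 172 172 173 173 173 172]
 [172 173 173 173 173 172 173 173 173 172 173 173 173 173 174 173 173 173
 173 172 173 173 173 173 173 173 173 172 172 173 173]
 [173 173 173 173 173 172 173 173 173 172 173 173 172 173 173 173 172 173
 173 173 173 172 172 172 173 173 173 172 173 174 172]
 [174 173 173 172 173 173 173 173 173 172 173 172 173 172 173 172 173 173
 172 174 173 172 173 173 173 173 173 173 173 173 174]]
```

In the tool's units: 152 mm / 1000 = 0.152, 150 mm / 1000 = 0.15.

>>> handwheel(motion=[[0, 0, 0, 0.002, -0.001, 0.04, 70], [0, 0, 0, 0.002, -0.001, 0.09, 70], [0, 0, 0, 0.002, -0.001, 0.13, 70], [0, 0, 0, 0.002, -0.001, 0.15, 70], [0, 0, 0, 0.002, -0.001, 0.152, 70], [0, 0, 0, 0.002, -0.001, 0.152, 70]])

```text
time: 11.18
tool_pos: [485.4, 326.4, 90.8]
tcp_rot: [-179.8, -0.3, 92.6]
ft_force: [0.1, 0.5, 0.5]
finger_gap: 70.1
grip_force: 0.0
```

```bash
python3 -c "
from g import *
print(to([483.8,326.7,88],Gp))"
```

```text
[-0.2 -0.3 -0.4  0.4 -1.6  2.8]
```

In the tool's units: -1.5 mm / 1000 = -0.0015.

>>> handwheel(motion=[[0, 0, 0, 0, -0.0015, 0, 40], [0, 0, 0, 0, -0.0015, 0, 22], [0, 0, 0, 0, -0.0015, 0, 20], [0, 0, 0, 0, -0.0015, 0, 20], [0, 0, 0, 0, -0.0015, 0, 20], [0, 0, 0, 0, -0.0015, 0, 20], [0, 0, 0, 0, -0.0015, 0, 20]], grip_n=45)

```text
time: 12.05
tool_pos: [483.2, 326.5, 90.1]
tcp_rot: [-179.7, -0.3, 92.6]
ft_force: [-1.1, -0.4, 5.9]
finger_gap: 25.4
grip_force: 44.5
```

>>> handwheel(motion=[[0, 0, 0, 0, 0, -0.005, 20], [0, 0, 0, 0, 0, -0.02, 20], [0, 0, 0, 0, 0, -0.06, 20], [0, 0, 0, 0, 0, -0.11, 20], [0, 0, 0, 0, 0, -0.15, 20], [0, 0, 0, 0, 0, -0.15, 20]])

```text
time: 12.8
tool_pos: [485.7, 326.7, 244.9]
tcp_rot: [179.9, -0.5, 92.6]
ft_force: [0.6, 0.6, -1.6]
finger_gap: 25.7
grip_force: 45.3
```

```bash
python3 -c "
from g import *
print(to(tp(0,0,115),Gt))"
```

```text
[ -19.9   -1.5    5.6 -275.3  -28.1  -13.1]
```

In the tool's units: -275 mm / 1000 = -0.275, -28 mm / 1000 = -0.028, -19.9 degrees / 120 = -0.1658.

>>> handwheel(motion=[[-0.1658, -0.0125, 0.0467, -0.275, -0.028, -0.013, 20], [-0.1658, -0.0125, 0.0467, -0.275, -0.028, -0.013, 20], [-0.1658, -0.0125, 0.0467, -0.275, -0.028, -0.013, 20], [-0.1658, -0.0125, 0.0467, -0.275, -0.028, -0.013, 20], [-0.1658, -0.0125, 0.0467, -0.275, -0.028, -0.013, 20], [-0.1658, -0.0125, 0.0467, -0.275, -0.028, -0.013, 20], [-0.1658, -0.0125, 0.0467, -0.275, -0.028, -0.013, 20]])

```text
time: 13.68
tool_pos: [467.9, 49.6, 250.4]
tcp_rot: [160.5, 0.3, 86.8]
ft_force: [0.8, -0.3, -0.9]
finger_gap: 25.4
grip_force: 45.4
```

>>> handwheel(motion=[[0, 0, 0, 0, 0, 0, 20], [0, 0, 0, 0, 0, 0, 20], [0, 0, 0, 0, 0, 0, 20]])

```text
time: 14.05
tool_pos: [468.1, 50.3, 250.7]
tcp_rot: [160.4, 0.3, 86.9]
ft_force: [-0.0, 0.4, -1.4]
finger_gap: 25.2
grip_force: 45.4
```

```bash
python3 -c "
from g import *
import cv2,pickle
from bench import optics,r
c=optics.snapshot('wrist');im=c['pixels'];s=r.sense()
pickle.dump((c,s),open('hov.pkl','wb'))
print(to(tp(0,0,115),Gt))
R0=Ro.from_euler('xyz',s['tcp_rot'],degrees=True)
P=proj(c,[Ot,s['tool_pos']+R0.apply([0,0,79]),s['tool_pos']+R0.apply([0,0,25])]);print(P)
x,y=int(P[0,0]),int(P[0,1]); 
for t in('top','side'): pickle.dump(optics.snapshot(t),open(t+'h.pkl','wb'))
x0,y0=max(0,min(440,x-100)),max(0,min(330,y-75));print(x0,y0)
cv2.imwrite('pics/w5.png',cv2.resize(im[y0:y0+150,x0:x0+200],None,fx=4,fy=4,interpolation=cv2.INTER_CUBIC))
"
```

```text
[-0.4  0.3  0.1  0.3  3.6 -4. ]
[[326.2 236.5]
 [319.  255.2]
 [318.7 297.9]]
226 161
```

View pics/w5.png

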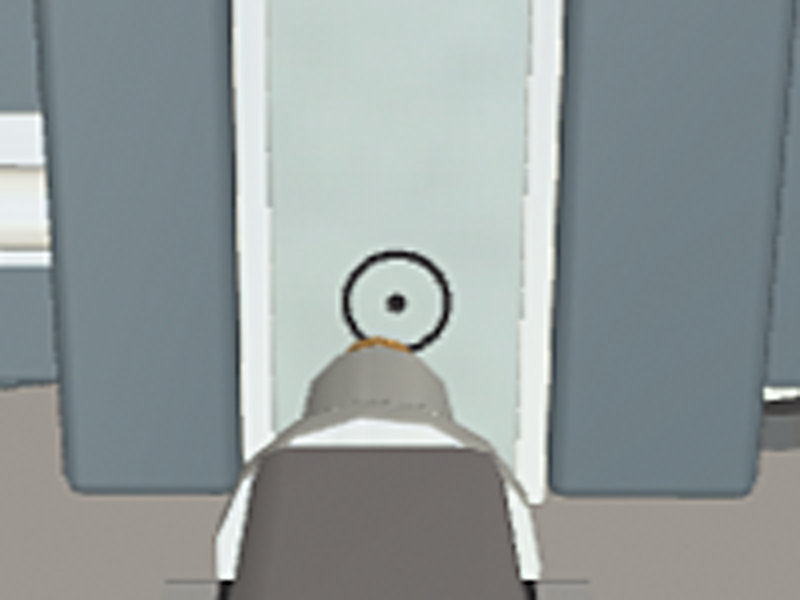

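Dot at crop (397,302), i.e. pixel (325,236). The brass foot shows just in front, its far edge at crop (380,340), i.e. (320.5,245.6). The handle is symmetric between the fingers. I solve for the foot offset.

```bash
python3 -c "
from g import *
import pickle
c,s=pickle.load(open('hov.pkl','rb'))
R0=Ro.from_euler('xyz',s['tcp_rot'],degrees=True);t=s['tool_pos']
T=np.array(c['pose'])
def ray(px,n,o):
    d=T[:3,:3]@[(px[0]-c['cx'])/c['fx'],-(px[1]-c['cy'])/c['fy'],-1]
    return T[:3,3]+d*(n@(o-T[:3,3]))/(n@d)
S=ray((324.9,236.1),Rt.as_matrix()[:,2],Ot);print('spot',S,Rt.inv().apply(S-Ot))
z=R0.as_matrix()[:,2]
E=ray((320.4,245.6),z,t+R0.apply([0,0,79]));print('far edge in tool',R0.inv().apply(E-t), 'image up axis in tool',R0.inv().apply(T[:3,1]))
print('spot in tool',R0.inv().apply(S-t))
print('turn to',to(S,Gt))
"
```

```text
spot [508.6  48.5 147.4] [-0.8  0.2  0. ]
far edge in tool [ 5.7  0.8 79. ] image up axis in tool [ 0.9 -0.   0.3]
spot in tool [  1.1   3.6 111. ]
turn to [ -0.4   0.3   0.1   1.4   3.5 111. ]
```

In the tool's units: 28 mm / 1000 = 0.028, 2.2 mm / 1000 = 0.0022, -0.4 degrees / 120 = -0.0033.

>>> handwheel(motion=[[-0.0033, 0.0025, 0, 0.0015, 0.0022, 0.01, 20], [-0.0033, 0.0025, 0, 0.0015, 0.0022, 0.02, 20], [-0.0033, 0.0025, 0, 0.0015, 0.0022, 0.026, 20], [-0.0033, 0.0025, 0, 0.0015, 0.0022, 0.028, 20], [-0.0033, 0.0025, 0, 0.0015, 0.0022, 0.028, 20], [-0.0033, 0.0025, 0, 0.0015, 0.0022, 0.028, 20]])

```text
time: 14.95
tool_pos: [479.9, 50.2, 225.7]
tcp_rot: [160.0, 0.0, 87.0]
ft_force: [0.8, -1.0, -1.1]
finger_gap: 25.7
grip_force: 45.4
```

```bash
python3 -c "
from g import *
print(to([508.6,48.5,147.4],Gt))"
```

```text
[ 0.  -0.   0.1 -0.2  0.2 83.5]
```

In the tool's units: 4.5 mm / 1000 = 0.0045, 3 mm / 1000 = 0.003.

>>> handwheel(motion=[[0, 0, 0, 0.0006, -0.0006, 0.0015, 20], [0, 0, 0, 0.0006, -0.0006, 0.003, 20], [0, 0, 0, 0.0006, -0.0006, 0.0045, 20], [0, 0, 0, 0.0006, -0.0006, 0.0045, 20]])

```text
time: 15.45
tool_pos: [480.7, 50.8, 220.8]
tcp_rot: [160.0, 0.0, 87.0]
ft_force: [-0.3, -0.8, -1.4]
finger_gap: 25.7
grip_force: 45.4
```

>>> handwheel(motion=[[0, 0, 0, 0, 0, 0.001, 20], [0, 0, 0, 0, 0, 0.002, 20], [0, 0, 0, 0, 0, 0.002, 20], [0, 0, 0, 0, 0, 0.002, 20]])

```text
time: 15.95
tool_pos: [481.4, 50.7, 219.1]
tcp_rot: [160.0, 0.0, 87.0]
ft_force: [-1.2, -0.3, -0.2]
finger_gap: 25.5
grip_force: 45.5
```

```bash
python3 -c "
from g import *
from bench import r
for i in range(1): print(to([508.6,48.5,147.4],Gt), Gt.inv().apply(r.sense()['ft_force']))"
```

```text
[-0.  -0.   0.1 -0.7  1.1 76.7] [-0.4 -1.2 -0.3]
```

>>> handwheel(motion=[[0, 0, 0, 0, 0, 0.001, 20], [0, 0, 0, 0, 0, 0.002, 20], [0, 0, 0, 0, 0, 0.002, 20], [0, 0, 0, 0, 0, 0.002, 20], [0, 0, 0, 0, 0, 0.002, 20]])

```text
time: 16.58
tool_pos: [482.1, 50.7, 217.2]
tcp_rot: [160.0, 0.0, 87.0]
ft_force: [-0.3, 0.3, 1.1]
finger_gap: 25.6
grip_force: 45.7
```

Run:
```python
from g import *
from bench import r,optics
F=[]
for i in range(8):
    s=r.sense(); F.append(Rt.inv().apply(s['ft_force'])); c=optics.snapshot('wrist')
print(np.mean(F,0),np.std(F,0)); print(to([508.6,48.5,147.4],Gt),r.sense()['time'])
```

```text
[-0.5  0.   1.5] [0.5 0.5 0.6]
[-0.  -0.   0.1 -0.7  1.1 74.7] 16.975
```

The normal force is about 2.7 N with the probe's weight taken out. By geometry the sleeve is about 4 mm in and the foot is within about 0.5 mm of the dot. Handing in.

```bash
python3 -c "
from bench import workorder
print(workorder.hand_in())"
```

```text
the job is handed in; nothing more can be done
None
```

The job is handed in at about 17 s: the template hangs on the free length of the rail's bar. The probe is held square on the marked spot at about 2.7 N with the sleeve about 4 mm in (my estimates; the hand-in gave no verdict).

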